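Level a stone work plate with a wedge

ROBOT

A 7-joint arm with a two-finger parallel gripper is mounted at the origin on the work surface; the furniture and walls round the work are solid. World frame = base frame: x ahead of the robot, y to its left, z up, the work surface at z = 0. Lengths are in m, angles in rad, forces in N, time in s.
With the tool pointing down it reaches from about 0.425 to 0.925 m from the base axis. Payload 6.8 kg.
Tool frame: the origin (TCP) lies on the centre line of the jaws, within the pads' length; the fingertips stand 25 mm ahead of it and the grasp point (between the pads) lies 6 mm ahead of it; z points along the fingers, y is the direction in which the jaws open and shut (so a half turn about z gives the same grasp; the last joint's range is limited). The gripper opens to 85 mm and grips with 20 to 120 N. Pads are 22 mm wide; open, the fingers measure 114 mm over their backs; the gripper's body (76 mm by 85 mm) begins 54 mm behind the grasp point. The pads swing forward as they close: fully open they stand 13 mm farther back than shut.
Start: joints at [-1.313, 0.477, 0.022, 1.555, -0.011, 1.109, -0.083], TCP at [0.241, 0.63, 0.256] pointing down, gripper open.
Joint ranges: [-2.96, 2.96], [-0.34, 2.1], [-1.41, 1.46], [0.24, 2.44], [-1.37, 4.51], [0.17, 1.92], [-2.96, 2.96]. Speed limits (rad/s): [2.39, 2.39, 3.14, 3.14, 3.14, 3.14, 3.14].

INTERFACE

Orientations are given as a unit quaternion [w, x, y, z].
In Python, from station import status, cams, order, models gives the robot as it stands.
- The arm moves only by the tool move_arm, never from a script. Its argument "steps" is one flat list of numbers, 7 for each row, row after row: the gripper's target within -1 to 1 (fully open at 1, half-way at 0, shut at -1), then the shift along the world's x, y, z in cm, then the turn, a rotation vector about the world's x, y, z in degrees. A call has 1 to 8 rows; each row shifts and turns the commanded pose from where the row before left it; what a row does not reach is not made up. A row lasts 1/10 s, in which the tool goes at most 50 mm and 8.59 degrees, less where a joint would pass 70% of its speed; a pose out of reach is approached as far as the arm can. A call with a gripper value outside its range is refused whole. The fingers move at their own pace and stop on an object; "newtons" is the grip in N (left out, the last holds). Time passes only in rows, so rows that do not move let the fingers close. It gives the time, the measured TCP pose, the force and the opening at its end, in the units of the state.
- status.get_obs(): the state, without advancing time (a new reading comes with each control period).
- cams.read_camera(name): name is "side" or "top"; returns a dict with "pixels" (480x640x3 uint8, red, green, blue), "mtx" (3x3 intrinsics, pixels), "dist_coeffs" ([k1, k2, p1, p2, k3] as OpenCV has them; the pictures are not rectified), "T" (4x4, takes a point from camera to world coordinates). Camera axes: x right, y down, z forward; pixel columns grow to the right and rows downward; lengths in m; the calibration is good to about 2 mm. A picture is of the moment at which its call begins. There is no depth.
- order.hand_in(): hands the job in, once; it reports no verdict.
Trained networks look in the newest picture that a camera, given by its name, has taken for a name from the list of things; names that differ only in an ending like _2 or _b are one class to them, and where a whole thing is asked for, a point or a joint stands for the part that bears it (a point fixed in the world has none). Each returns a list of dicts, best first, with "score" (0 to 1); they miss things now and then, are a little off and sometimes report something else, mostly with a low value. They report only what shows in the picture. A call takes as long as a camera call.
- models.silhouettes(camera, query): "region" (480x640 bool, what is visible of it) and "box" ([centre column, centre row, width, height] in pixels, round what is visible of it).
- models.place_of(camera, query): "position" ([row, column] in pixels: a listed point, or the origin of a listed thing).
The state is a dict: "t": time; "q": joint angles; "joint_vel": joint speeds; "joint_torque": joint torques, N m; "eef_pos": TCP position; "tool_rot": TCP orientation; "contact_force": force on the tool from outside, world axes, zero at the start; "torque": the same for the moment, N m; "gripper_width": opening from 0.0 (shut) to 1.0 (fully open).
Only numpy, scipy, OpenCV 4.12 (cv2) and the standard library are available. Lean on these libraries where they do the work, as an engineer would, in place of code of your own. Each camera call takes 0.05 s, during which the arm holds its last target.

TASK

The stone plate that carries the figure blank is hinged at one end and hangs low at the other. Pick up the loose wooden wedge, lay it flat on the desk with its thin end in the mouth of the stand's lane, and push it gently under the plate's low end until the bubble of the level on the plate sits between its two lines; do not drive the plate past level, do not touch the stand or the plate with the robot, and leave the wedge in place and the things round about undisturbed.

Things in the scene. Friction and masses are not known exactly. Their poses are not given: they have to be found in the camera images.
- wedge_tail (a point): Grip point of the loose pale hardwood wedge (100-200 g, 195 mm long, 34 mm wide): centre of its thick tail, 25 mm from the thick end, 13 mm above the flat underside. x along the wedge towards the thin nose, z up. The tail is a block 26 mm high, 85 mm long; from it the top slopes down 1 in 5 over 110 mm to a nose 4 mm thick. It starts flat on the desk and does not slip back under load.
- wedge_nose (a point): Middle of the lower edge of the wedge's thin end, 170 mm ahead of wedge_tail along its x and 13 mm lower. Same axes.
- wedge: The same wedge: origin in the middle of its underside, x towards the nose (72.5 mm ahead of and 13 mm below wedge_tail).
- stand: Fixed grey steel stand, 156 mm wide, carrying a pale stone plate 196 x 130 x 20 mm (0.8-1.5 kg). Origin: on the desk below the plate's middle; x is the way the wedge is pushed, from the plate's low free edge (x = -98 mm) to its hinge; z up. When level, the plate's underside is 42 mm and its top 62 mm above the desk. The free end starts about 10 mm low, on two rubber rests.
- lane_mouth (a point): Middle of the lane's flared mouth on the desk, at x = -115 mm, y = 0 in the stand's frame. Axes as the stand's. The lane is a strip of bare desk 41 mm wide between two steel guide bars 10 mm high, along y = 0 from x = -98 to +50 mm; the mouth ahead of it (x = -118 to -98 mm) flares to about 52 mm.
- foot_spot (a point): Point on the desk below the steel foot (round end, 9 mm radius) that hangs under the plate; stand x = -80 mm, y = 0. The wedge's slope lifts the plate by this foot. Its length is unknown: with the plate level it ends 14 to 23.5 mm above the desk, so the wedge meets it with the nose at stand x = -80 to -28 mm and then has about 47 mm to go. Under load the push takes about 8 to 20 N.
- hinge_mid (a point): Middle of the plate's hinge axis, at stand x = +90 mm, 42 mm up. Axes as the stand's. If the plate's free end is raised about 1.7 degrees past level it hits a hard stop.
- bubble (a joint): Level on the plate (aluminium bar, green vial along the push direction, white bubble 16 mm long, two black lines 24 mm apart). Metres from vial's middle to bubble's middle: 0 = level, positive = towards the hinge = free end still low. 4.5 mm per 0.01 rad of tilt, about 0.53 mm per mm of wedge travel under load; starts near +25 mm.
- jar: Bystander: grey pigment jar, 47 mm wide, 88 mm tall, beside the stand on the robot's side. Origin under its middle.
- wax: Bystander: pale wax block, 30 x 44 x 26 mm, at the far left of the desk. Origin under its middle.

How it is judged:
By the outcome, as a careful person would: the job done as asked, in the order asked, and still so for the second after the job is handed in, with the robot touching nothing.
It also fails if it takes over 58 s, if anything falls off the work surface, if the arm or the gripper's body presses on something with over 40 N, if the wrist force passes 120 N, or if a joint passes its speed limit or range.

## Working session

There is one attempt and no reset: what is moved stays moved. The work goes in short steps, Python scripts to look and compute and a tool call to move; the robot and the scene stay as the last step left them, time stands still between calls to the robot, and variables do not carry over. Pictures are saved under pics/ and viewed, and the job is handed in when it is done.

Besides the shell and the picture viewer there is one more tool, called after "Request:" as name(argument=value, ...), one argument or row to a line, values as JSON. move_arm: Moves the arm, as the interface text tells. Its arguments: {"type":"object","properties":{"steps":{"type":"array"},"newtons":{"type":"number"}},"required":["steps"]}

```bash
ls; mkdir -p pics; python3 - <<'E'
from station import status, cams, order, models
import cv2
o=status.get_obs();print({k:o[k] for k in ['t','eef_pos','tool_rot','contact_force','gripper_width']})
for c in ['side','top']:
    r=cams.read_camera(c);cv2.imwrite(f'pics/{c}0.png',r['pixels'][:,:,::-1]);print(c,r['mtx'].tolist(),r['dist_coeffs'],r['T'].round(4).tolist())
    for n in ['wedge_tail','wedge_nose','wedge','stand','lane_mouth','foot_spot','hinge_mid','bubble','jar','wax']:
        p=models.place_of(c,n); print(c,n,[(x['score'],[round(float(v),1) for v in x['position']]) for x in p[:2]])
E
```

```text
pics
{'t': 0.0, 'eef_pos': array([0.24124212, 0.62981084, 0.25530361]), 'tool_rot': array([-1.08100482e-04,  1.81865345e-01,  9.83322996e-01, -9.33152308e-04]), 'contact_force': array([-0.23703786,  0.13029057, -0.80207475]), 'gripper_width': 1.0023357982103167}
side [[584.6564912094619, 0.0, 316.3215951401969], [0.0, 584.6564912094619, 246.77291393516768], [0.0, 0.0, 1.0]] [-0.10808404  0.          0.          0.          0.        ] [[0.2459, 0.5528, -0.7962, 1.266], [0.969, -0.1602, 0.188, -0.1879], [-0.0236, -0.8177, -0.5751, 0.6502], [0.0, 0.0, 0.0, 1.0]]
side wedge_tail [(0.9, [291.2, 380.6])]
side wedge_nose [(0.88, [247.5, 349.6]), (0.63, [293.9, 479.9])]
side wedge [(0.95, [272.2, 367.4])]
side stand [(0.63, [311.7, 241.6])]
side lane_mouth [(0.63, [300.2, 308.3])]
side foot_spot [(0.64, [302.8, 287.3])]
side hinge_mid [(0.95, [301.1, 185.9])]Traceback (most recent call last):
  File "<stdin>", line 7, in <module>
ValueError: it knows: foot_spot, hinge_mid, jar, lane_mouth, stand, wax, wedge, wedge_nose, wedge_tail
```

```bash
cat > h.py <<'E'
from station import status, cams, order, models
import cv2, numpy as np
def ray(r,row,col):
    u=cv2.undistortPoints(np.array([[[col,row]]],float),r['mtx'],r['dist_coeffs'])[0,0]
    R=r['T'][:3,:3];return r['T'][:3,3],R@np.array([u[0],u[1],1.])
def onz(r,row,col,z):
    c,d=ray(r,row,col);return c+d*(z-c[2])/d[2]
def proj(r,P):
    T=np.linalg.inv(r['T']);rv=cv2.Rodrigues(T[:3,:3])[0]
    return cv2.projectPoints(np.array(P,float).reshape(-1,3),rv,T[:3,3],r['mtx'],r['dist_coeffs'])[0][:,0]
E
python3 - <<'E'
from h import *
Z={'wedge_tail':.013,'hinge_mid':.042}
for c in ['side','top']:
    r=cams.read_camera(c);cv2.imwrite(f'pics/{c}0.png',r['pixels'][:,:,::-1])
    if c=='top':print(r['mtx'].tolist(),r['dist_coeffs'],r['T'].round(4).tolist())
    for n in ['wedge_tail','wedge_nose','wedge','stand','lane_mouth','foot_spot','hinge_mid','jar','wax']:
        for x in models.place_of(c,n)[:2]:
            p=x['position']; print(c,n,round(x['score'],2),np.round(p,1),onz(r,p[0],p[1],Z.get(n,0)).round(4))
print(status.get_obs()['t'])
E
```

```text
side wedge_tail 0.56 [294.1 380.1] [0.5492 0.0901 0.013 ]
side wedge_nose 0.75 [245.3 356. ] [0.3824 0.0997 0.    ]
side wedge 0.96 [270.1 366.8] [0.4632 0.095  0.    ]
side stand 0.72 [311.5 243.1] [ 0.515  -0.1403  0.    ]
side lane_mouth 0.63 [299.  307.8] [ 0.5129 -0.0278  0.    ]
side foot_spot 0.82 [300.8 294.4] [ 0.5113 -0.051   0.    ]
side hinge_mid 0.73 [296.7 186.1] [ 0.5022 -0.2287  0.042 ]
side jar 0.92 [272.2 177.8] [ 0.3737 -0.2417  0.    ]
side wax 0.95 [295.6 480.5] [0.5867 0.2609 0.    ]
[[446.7178549399787, 0.0, 313.80620344637913], [0.0, 446.7178549399787, 237.51367652362975], [0.0, 0.0, 1.0]] [-0.0839625  0.         0.         0.         0.       ] [[0.0272, -0.9966, 0.0784, 0.4001], [-0.9995, -0.0259, 0.0179, -0.0069], [-0.0158, -0.0788, -0.9968, 1.0005], [0.0, 0.0, 0.0, 1.0]]
top wedge_tail 0.66 [208.3 279.2] [0.5412 0.0899 0.013 ]
top wedge_nose 0.59 [281.8 274.9] [0.3773 0.0953 0.    ]
top wedge 0.94 [235.4 276.1] [0.4814 0.0961 0.    ]
top stand 0.85 [226.2 382.7] [ 0.5084 -0.1432  0.    ]
top lane_mouth 0.83 [222.8 329.6] [ 0.513  -0.0236  0.    ]
top lane_mouth 0.72 [186.4 208.2] [0.5899 0.256  0.    ]
top foot_spot 0.71 [222.6 346.9] [ 0.5144 -0.0625  0.    ]
top hinge_mid 0.86 [230.  427.7] [ 0.4982 -0.235   0.042 ]
top hinge_mid 0.4 [222.8 331.2] [ 0.5083 -0.0263  0.042 ]
top jar 0.68 [284.9 423.2] [ 0.3791 -0.236   0.    ]
top wax 0.6 [185.4 211.3] [0.5923 0.2489 0.    ]
top wax 0.57 [220.9 346.4] [ 0.5182 -0.0613  0.    ]
1.4
```

View pics/side0.png

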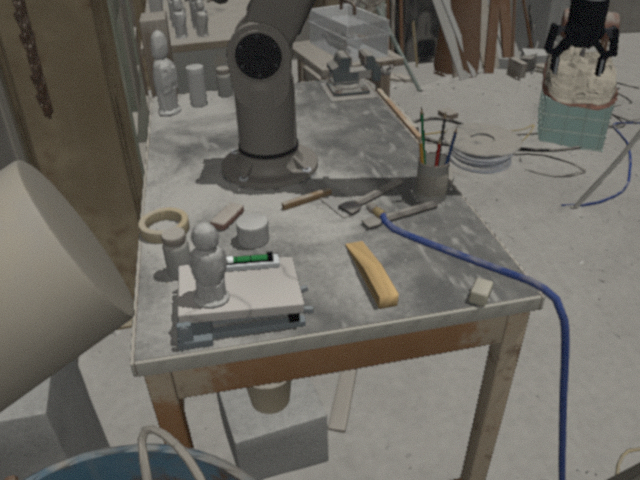

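View pics/top0.png

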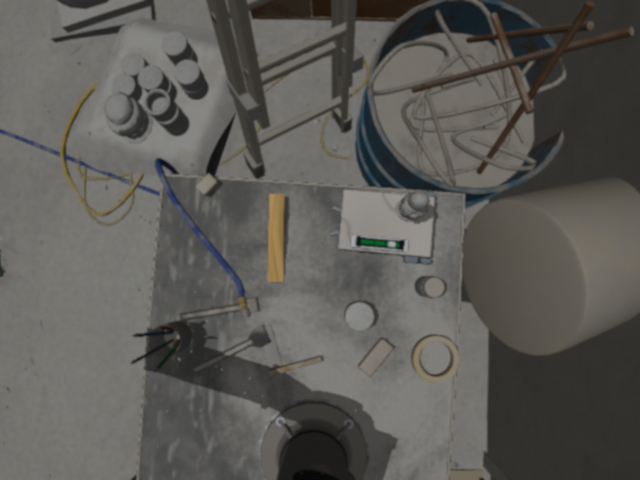

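```bash
python3 - <<'E'
from h import *
r=cams.read_camera('top');p=r['pixels'][:,:,::-1]
cv2.imwrite('pics/topc.png',cv2.resize(p[170:300,310:470],None,fx=5,fy=4.6,interpolation=cv2.INTER_CUBIC)[:600,:800])
r=cams.read_camera('side');p=r['pixels'][:,:,::-1]
cv2.imwrite('pics/sidec.png',cv2.resize(p[235:355,165:325],None,fx=5,fy=5,interpolation=cv2.INTER_CUBIC))
E
```

```text
(no output)
```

View pics/topc.png

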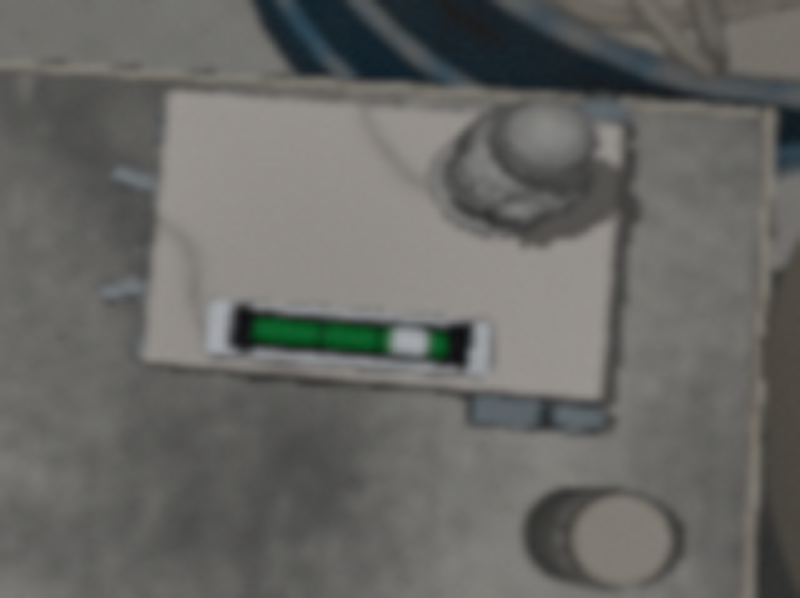

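View pics/sidec.png

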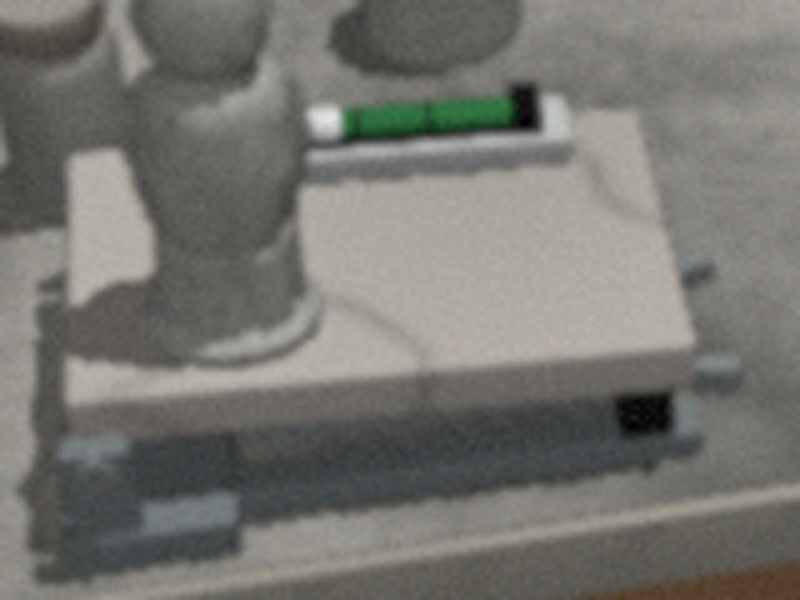

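```bash
cat > fit.py <<'E'
from h import *
from scipy.optimize import least_squares
rt=cams.read_camera('top');rs=cams.read_camera('side')
f=lambda c,x0,y0,sx,sy:np.array([[a/sx+x0-.4,b/sy+y0-.4] for a,b in c])
# corners: free-far(y left?) order: stand frame y: x=-Yw => y = +Xw (far from robot)
top=f([(168,92),(632,122),(605,400),(143,362)],310,170,5,4.6)   # free+y, hinge+y, hinge-y, free-y
side=f([(695,350),(70,405),(68,155),(640,110)],165,235,5,5)
tip_t=f([(113,172),(105,293)],310,170,5,4.6)
tip_s=f([(742,365),(712,265)],165,235,5,5)
t=.055
def plate(p):
    h=np.array([.09,.042]);P=[]
    for x,y in [(-.098,.065),(.098,.065),(.098,-.065),(-.098,-.065)]:
        dx,dz=x-.09,.02; 
        P.append([.09+dx*np.cos(t)+dz*np.sin(t)*-1*-1, y, .042+dx*np.sin(t)+dz*np.cos(t)])
    return np.array(P)
def W(p,P):
    c,s=np.cos(p[2]),np.sin(p[2]);P=np.array(P)
    return np.c_[p[0]+c*P[:,0]-s*P[:,1],p[1]+s*P[:,0]+c*P[:,1],P[:,2]]
for use in ['both','top','side']:
    def res(p):
        Q=W(p,plate(p));a=[]
        if use!='side':a.append((proj(rt,Q)-top).ravel()/446)
        if use!='top':a.append((proj(rs,Q)-side).ravel()/585)
        return np.concatenate(a)*1000
    s=least_squares(res,[.51,-.14,-1.6]);print(use,s.x.round(4),np.degrees(s.x[2]).round(2),s.fun.round(1))
    if use=='both':p=s.x
print('mouth',W(p,[[-.115,0,0]]),'jar..')
print('tips top',[onz(rt,b,a,.01).round(4) for a,b in tip_t],'side',[onz(rs,b,a,.01).round(4) for a,b in tip_s])
print('pred tips',W(p,[[-.118,.026,.01],[-.118,-.026,.01]]))
# wedge
res=[]
M={}
for c,r in (('top',rt),('side',rs)):
    x=models.silhouettes(c,'wedge')[0];M[c]=x['region'].astype(np.uint8);print(c,x['score'],x['box'],M[c].sum())
V=[]
for y in(-.017,.017):V+=[[-.0975,y,0],[.0975,y,0],[.0975,y,.004],[-.0125,y,.026],[-.0975,y,.026]]
def cost(p):
    e=0
    for c,r in (('top',rt),('side',rs)):
        q=proj(r,W(p,V));h=cv2.convexHull(q.astype(np.float32))
        m=np.zeros((480*4,640*4),np.uint8);cv2.fillPoly(m,[np.round((h+.5)*4-.5).astype(int)],1)
        m=cv2.resize(m.astype(np.float32),(640,480),interpolation=cv2.INTER_AREA)
        e+=np.abs(m-M[c]).sum()/M[c].sum()
    return e
from scipy.optimize import minimize
p0=np.array([.465,.095,np.pi-.03])
s=minimize(cost,p0,method='Nelder-Mead',options=dict(initial_simplex=p0+np.array([[0,0,0],[.01,0,0],[0,.01,0],[0,0,.06]])))
print('wedge',s.x.round(4),np.degrees(s.x[2]),s.fun);print('tail',W(s.x,[[-.0725,0,.013]]),'nose',W(s.x,[[.0975,0,0]]))
for c,r in (('top',rt),('side',rs)):
    im=r['pixels'][:,:,::-1].copy()
    for a,b in np.round(proj(r,W(s.x,V))).astype(int):im[b,a]=(0,0,255)
    for a,b in np.round(proj(r,W(p,[[x,y,0.01] for x in(-.118,-.098) for y in(-.0205,.0205)]))).astype(int):im[b,a]=(0,0,255)
    x0,y0=(250,170) if c=='top' else (265,220)
    cv2.imwrite(f'pics/fit{c}.png',cv2.resize(im[y0:y0+120,x0:x0+160],None,fx=5,fy=5,interpolation=cv2.INTER_NEAREST))
E
python3 fit.py
```

```text
both [ 0.5111 -0.1415 -1.6372] -93.81 [-0.7 -2.8 -3.1 -0.5 -0.7  0.5 -1.6  0.5  0.1 -1.3 -3.4  0.  -1.4 -0.4
 -1.9 -0.9]
top [ 0.5106 -0.143  -1.6353] -93.7 [ 0.6 -2.  -1.6 -0.1  1.   0.9  0.   1.2]
side [ 0.5123 -0.1401 -1.6404] -93.99 [ 1.8 -0.5 -2.   0.4  0.3 -0.2 -0.1 -0.3]
mouth [[ 0.51871463 -0.02677998  0.        ]] jar..
tips top [array([ 0.5475, -0.0284,  0.01  ]), array([ 0.4884, -0.0262,  0.01  ])] side [array([ 0.5483, -0.0271,  0.01  ]), array([ 0.4944, -0.0244,  0.01  ])]
pred tips [[ 0.54485642 -0.02551228  0.01      ]
 [ 0.49297108 -0.0220609   0.01      ]]
top 0.94 [276.5, 238.4, 12.8, 88.4] 1356
side 0.85 [370.5, 275.9, 50.7, 65.5] 1673
wedge [0.4737 0.0965 3.1575] 180.9115641472968 0.13904485962193225
tail [[0.54619948 0.0976529  0.013     ]] nose [[0.37622099 0.09494835 0.        ]]
```

View pics/fittop.png

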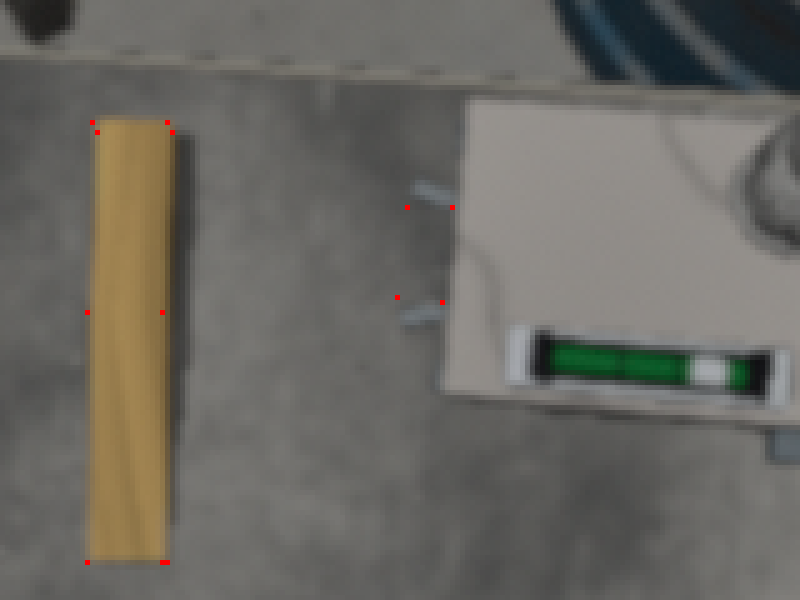

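View pics/fitside.png

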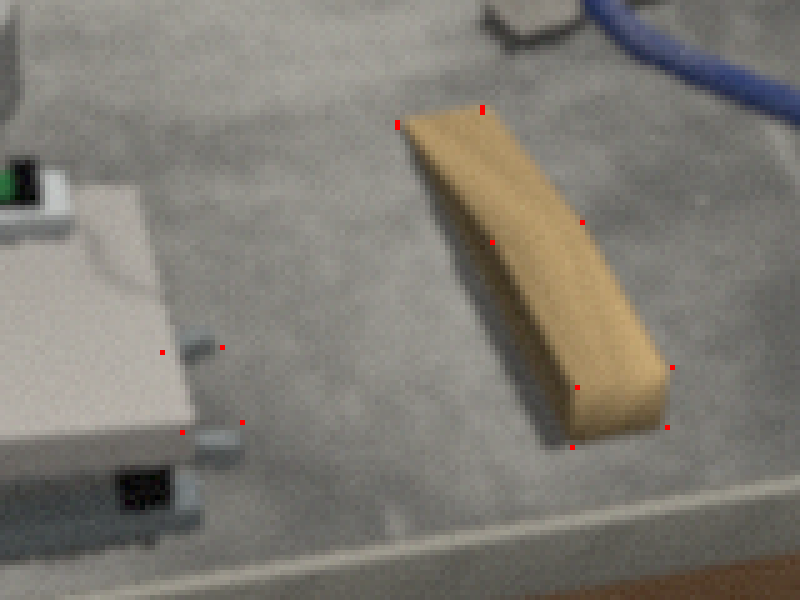

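Request:
move_arm(
  steps=[1, 1.3, -2.2, 0, 0, 0, -6.6, 1, 1.3, -2.2, 0, 0, 0, -6.6, 1, 1.3, -2.2, 0, 0, 0, -6.6, 1, 1.3, -2.2, 0, 0, 0, -6.6, 1, 1.3, -2.2, 0, 0, 0, -6.6, 1, 1.3, -2.2, 0, 0, 0, -6.6, 1, 1.3, -2.2, 0, 0, 0, -6.6, 1, 1.3, -2.2, 0, 0, 0, -6.6],
)

```text
t: 2.5
eef_pos: [0.3459, 0.4535, 0.2565]
tool_rot: [-0.0, 0.602, 0.798, 0.0]
contact_force: [-0.8, 0.5, 0.4]
gripper_width: 0.999
```

Request:
move_arm(
  steps=[1, 1.3, -2.2, 0, 0, 0, -6.6, 1, 1.3, -2.2, 0, 0, 0, -6.6, 1, 1.3, -2.2, 0, 0, 0, -6.6, 1, 1.3, -2.2, 0, 0, 0, -6.6, 1, 1.3, -2.2, 0, 0, 0, -6.6, 1, 1.3, -2.2, 0, 0, 0, -6.6, 1, 1.3, -2.2, 0, 0, 0, -6.6, 1, 1.3, -2.2, 0, 0, 0, -6.6],
)

```text
t: 3.3
eef_pos: [0.4499, 0.2775, 0.2565]
tool_rot: [-0.0, 0.894, 0.448, 0.0]
contact_force: [-0.2, 0.3, -1.6]
gripper_width: 1.001
```

Request:
move_arm(
  steps=[1, 1.3, -2.2, 0, 0, 0, -6.6, 1, 1.3, -2.2, 0, 0, 0, -6.6, 1, 1.3, -2.2, 0, 0, 0, -6.6, 1, 1.3, -2.2, 0, 0, 0, -6.6, 1, 1.3, -2.2, 0, 0, 0, -6.6, 1, 1.3, -2.2, 0, 0, 0, -6.6, 1, 1.3, -2.2, 0, 0, 0, -6.6, 1, 0, 0, 0, 0, 0, 0],
)

```text
t: 4.1
eef_pos: [0.5419, 0.1206, 0.2568]
tool_rot: [0.001, 0.998, 0.059, 0.001]
contact_force: [-0.3, 0.4, -1.1]
gripper_width: 1.0
```

Request:
move_arm(
  steps=[1, 0.4, -1.2, 0, 0, 0, -2.9, 1, 0, -1.1, -2, 0, 0, -2.9, 1, 0, 0, -4, 0, 0, 0, 1, 0, 0, -4, 0, 0, 0, 1, 0, 0, -3, 0, 0, 0, 1, 0, 0, -3, 0, 0, 0, 1, 0, 0, 0, 0, 0, 0],
)

```text
t: 4.8
eef_pos: [0.5416, 0.1016, 0.0931]
tool_rot: [0.001, 1.0, 0.013, -0.003]
contact_force: [-0.3, 0.4, 0.1]
gripper_width: 1.0
```

```bash
python3 - <<'E'
from h import *
r=cams.read_camera('side');p=r['pixels'][:,:,::-1]
cv2.imwrite('pics/s1.png',cv2.resize(p[180:330,280:480],None,fx=4,fy=4,interpolation=cv2.INTER_CUBIC))
print(status.get_obs()['eef_pos'],proj(r,[.546,.0975,.013]))
E
```

```text
[0.54313199 0.10146148 0.09519992] [[383.61365452 292.17975636]]
```

View pics/s1.png

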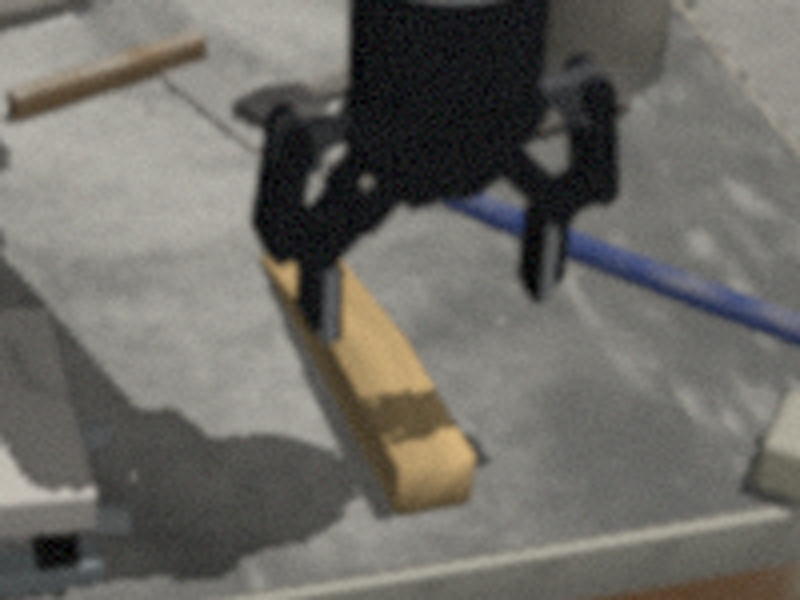

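Request:
move_arm(
  steps=[1, 0.4, -0.4, -1.5, 0, 0, 0, 1, 0, 0, -2, 0, 0, 0, 1, 0, 0, -2, 0, 0, 0, 1, 0, 0, -0.9, 0, 0, 0, 1, 0, 0, 0, 0, 0, 0, 1, 0, 0, 0, 0, 0, 0],
)

```text
t: 5.45
eef_pos: [0.5493, 0.0973, 0.0332]
tool_rot: [-0.0, 1.0, 0.012, 0.001]
contact_force: [0.7, 1.0, 0.3]
gripper_width: 1.0
```

Request:
move_arm(
  steps=[-1, 0, 0, 0, 0, 0, 0, -1, 0, 0, 0, 0, 0, 0, -1, 0, 0, 0, 0, 0, 0, -1, 0, 0, 0, 0, 0, 0, -1, 0, 0, 0, 0, 0, 0, -1, 0, 0, 0, 0, 0, 0, -1, 0, 0, 0, 0, 0, 0, -1, 0, 0, 0, 0, 0, 0],
  newtons=60,
)

```text
t: 6.25
eef_pos: [0.5489, 0.0975, 0.033]
tool_rot: [-0.0, 1.0, 0.013, 0.0]
contact_force: [-0.1, 0.0, 6.0]
gripper_width: 0.383
```

Request:
move_arm(
  steps=[-1, 0, 0, 1, 0, 0, 0, -1, 0, 1, 2, 0, 0, 0, -1, 0, 1.6, 2, 0, 0, 0, -1, 0, 1.6, 0, 0, 0, 7.2, -1, -0.2, 0, 0, 0, 0, 7.2, -1, -0.2, 0, 0, 0, 0, 7.2, -1, -0.2, 0, 0, 0, 0, 7.2, -1, -0.2, 0, 0, 0, 0, 7.2],
)

```text
t: 7.05
eef_pos: [0.5402, 0.1393, 0.0827]
tool_rot: [0.0, 0.946, 0.323, -0.0]
contact_force: [0.9, 0.1, -2.3]
gripper_width: 0.384
```

Request:
move_arm(
  steps=[-1, -0.2, 0, 0, 0, 0, 7.2, -1, -0.2, 0, 0, 0, 0, 7.2, -1, -0.2, 0, 0, 0, 0, 7.2, -1, -0.2, 0, 0, 0, 0, 7.2, -1, -0.2, 0, 0, 0, 0, 7.2, -1, -0.2, 0, 0, 0, 0, 7.2, -1, 0, 0, 0, 0, 0, 4, -1, 0, 0, 0, 0, 0, 0],
)

```text
t: 7.85
eef_pos: [0.5284, 0.139, 0.0827]
tool_rot: [0.0, 0.739, 0.673, -0.0]
contact_force: [0.4, 1.0, -1.5]
gripper_width: 0.381
```

```bash
python3 - <<'E'
from h import *
o=status.get_obs();print(o['eef_pos'],o['tool_rot'],o['contact_force'],o['gripper_width'],o['t'])
for c,(x0,y0) in (('side',(240,180)),('top',(240,160))):
    r=cams.read_camera(c);p=r['pixels'][:,:,::-1]
    cv2.imwrite(f'pics/{c}2.png',cv2.resize(p[y0:y0+150,x0:x0+200],None,fx=4,fy=4,interpolation=cv2.INTER_CUBIC))
E
```

```text
[0.52836776 0.13899552 0.08269309] [ 6.98715261e-05  7.39390008e-01  6.73277366e-01 -7.87704375e-06] [ 0.44792285  0.97851748 -1.4583021 ] 0.38102046148632374 7.85
```

View pics/side2.png

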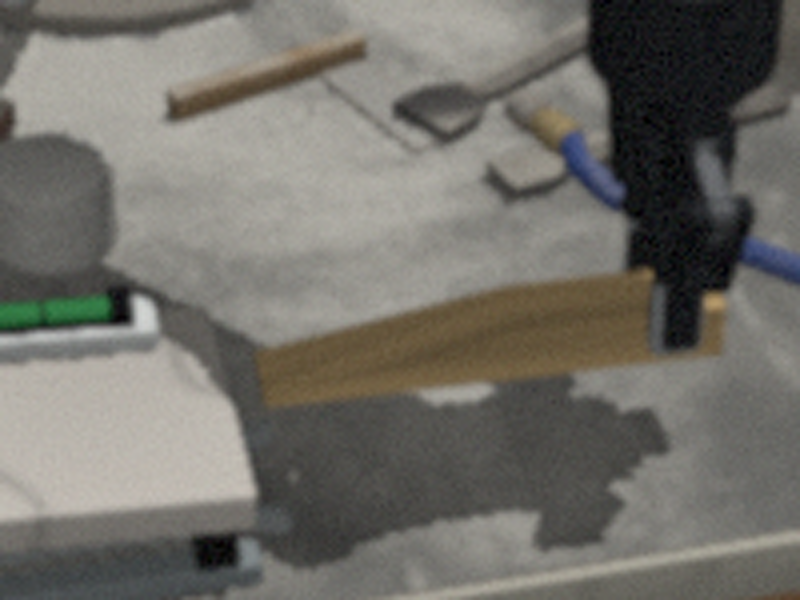

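View pics/top2.png

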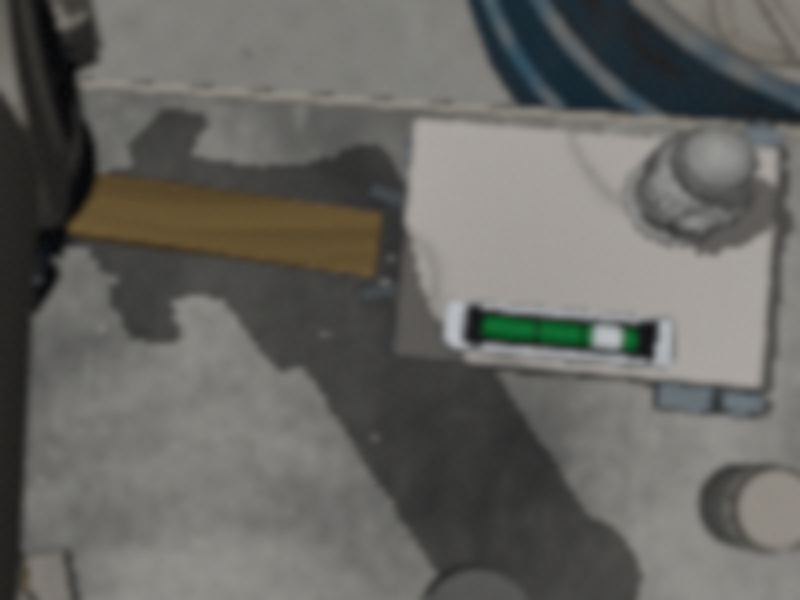

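Request:
move_arm(
  steps=[-1, 0.1, 0.1, -1, 0, 0, 1.5, -1, 0, 0, -1, 0, 0, 0, -1, 0, 0, -1, 0, 0, 0, -1, 0, 0, -1, 0, 0, 0, -1, 0, 0, -0.5, 0, 0, 0, -1, 0, 0, 0, 0, 0, 0],
)

```text
t: 8.55
eef_pos: [0.5288, 0.1401, 0.0362]
tool_rot: [-0.0, 0.731, 0.683, -0.001]
contact_force: [0.5, 0.0, -1.5]
gripper_width: 0.382
```

```bash
cat > look.py <<'E'
from h import *
import sys
n=sys.argv[1];zb=float(sys.argv[2])
o=status.get_obs();print(o['eef_pos'].round(4),o['tool_rot'].round(4),o['contact_force'].round(1),o['t'])
for c,(x0,y0) in (('side',(240,200)),('top',(250,160))):
    r=cams.read_camera(c);p=r['pixels'][:,:,::-1]
    cv2.imwrite(f'pics/{c}{n}.png',cv2.resize(p[y0:y0+150,x0:x0+200],None,fx=4,fy=4,interpolation=cv2.INTER_CUBIC))
    s=models.silhouettes(c,'wedge')
    if s:
        m=s[0]['region'];print(c,s[0]['score'],s[0]['box'])
        if c=='top':
            ed=[]
            cols=np.where(m.any(0))[0]
            for k in cols[4:-3]:
                rr=np.where(m[:,k])[0]; ed.append((k,rr.min()-.5,rr.max()+.5))
            ed=np.array(ed)
            for j in (1,2):
                pf=np.polyfit(ed[:,0],ed[:,j],1)
                a=onz(r,np.polyval(pf,cols[4]),cols[4],zb+.02);b=onz(r,np.polyval(pf,cols[-3]),cols[-3],zb+.006)
                print('edge',a.round(4),b.round(4),np.degrees(np.arctan2(b[1]-a[1],b[0]-a[0])).round(2))
    for q in ('wedge_nose','wedge_tail'):
        for x in models.place_of(c,q)[:1]:
            print(c,q,round(x['score'],2),onz(r,*x['position'],zb+(.013 if q[-1]=='l' else 0)).round(4))
E
python3 look.py 3 .005
```

```text
[0.5288 0.1401 0.0362] [-3.000e-04  7.306e-01  6.829e-01 -9.000e-04] [ 0.5  0.  -1.5] 8.55
side 0.97 [361.2, 285.7, 117.4, 35.8]
side wedge_nose 0.94 [ 0.5265 -0.0293  0.005 ]
side wedge_tail 0.92 [0.5275 0.1341 0.018 ]
top 0.87 [295.9, 217.0, 71.4, 21.0]
edge [0.5454 0.1227 0.025 ] [ 0.5364 -0.0259  0.011 ] -93.46
edge [0.51   0.1213 0.025 ] [ 0.5003 -0.0268  0.011 ] -93.72
top wedge_nose 0.84 [ 0.5215 -0.0284  0.005 ]
top wedge_tail 0.78 [0.5336 0.1452 0.018 ]
```

View pics/side3.png

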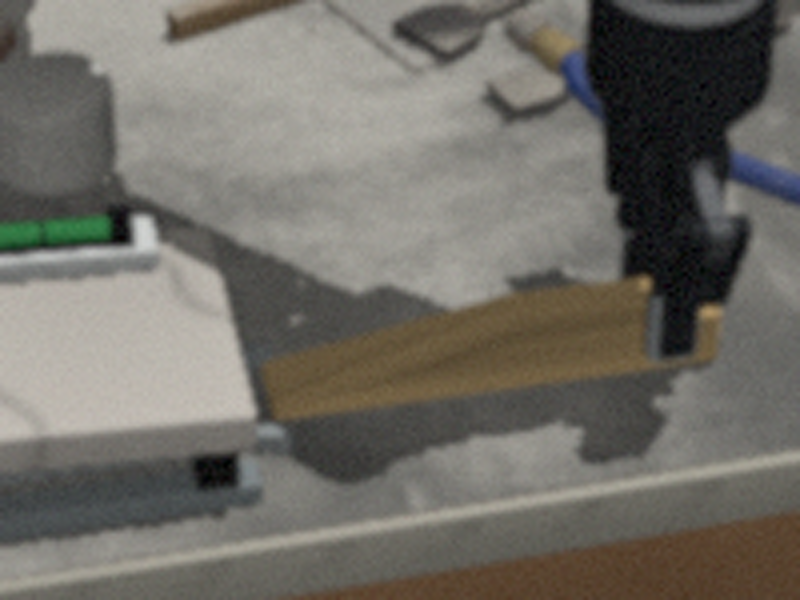

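View pics/top3.png

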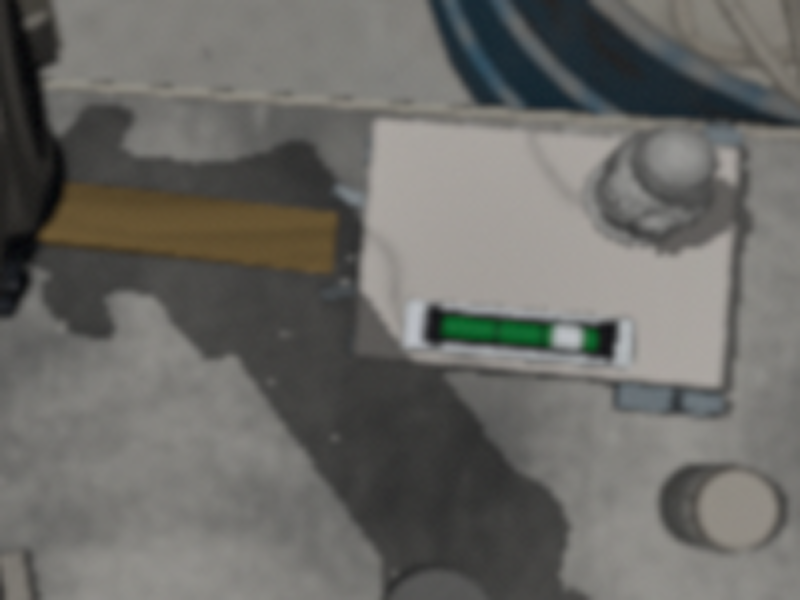

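Request:
move_arm(
  steps=[-1, 0, 0, -0.2, 0, 0, 0, -1, 0, 0, -0.1, 0, 0, 0, -0.1, 0, 0, 0, 0, 0, 0, 0, 0, 0, 0, 0, 0, 0, 0, 0, 0, 0, 0, 0, 0],
)

```text
t: 9.45
eef_pos: [0.5296, 0.1404, 0.0344]
tool_rot: [0.0, 0.731, 0.683, 0.0]
contact_force: [0.9, 0.3, -0.6]
gripper_width: 0.497
```

```bash
python3 look.py 4 0
```

```text
[0.5296 0.1404 0.0344] [1.000e-04 7.305e-01 6.829e-01 1.000e-04] [ 0.9  0.3 -0.6] 9.45
side 0.77 [362.6, 285.9, 113.1, 34.9]
side wedge_nose 0.85 [ 0.5182 -0.0296  0.    ]
side wedge_tail 0.74 [0.5303 0.1341 0.013 ]
top 0.65 [294.5, 216.3, 72.8, 20.8]
edge [0.5434 0.1254 0.02  ] [ 0.536 -0.026  0.006] -92.82
edge [0.5096 0.1242 0.02  ] [ 0.4996 -0.0269  0.006 ] -93.78
top wedge_nose 0.72 [ 0.5086 -0.0307  0.    ]
top wedge_tail 0.6 [0.5272 0.1406 0.013 ]
```

View pics/side4.png

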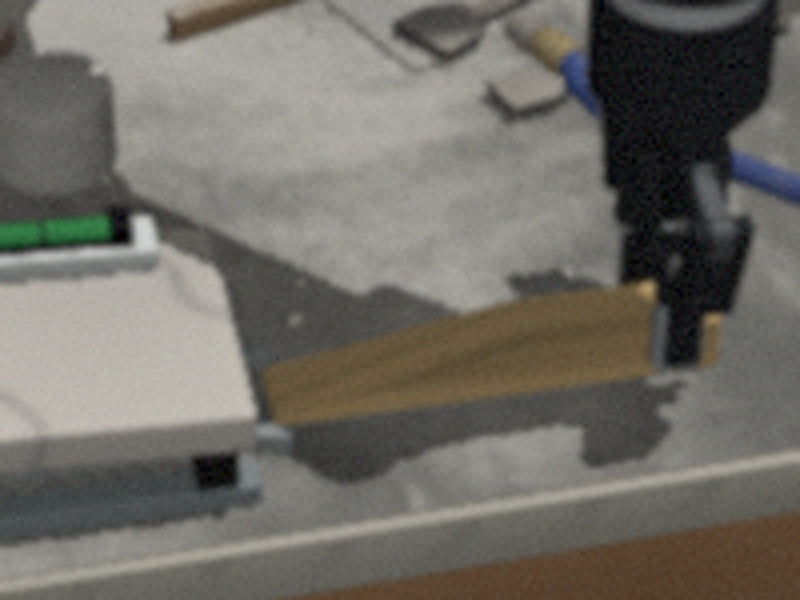

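View pics/top4.png

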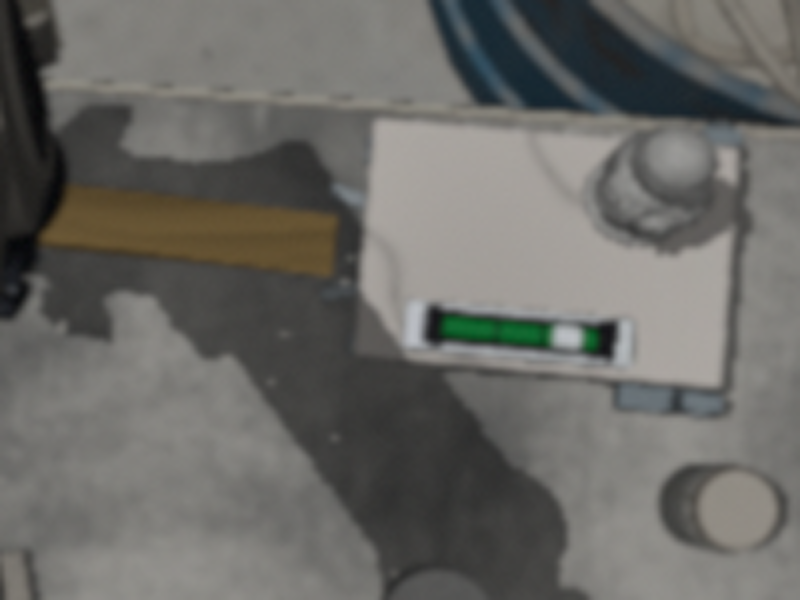

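Request:
move_arm(
  steps=[-1, 0, 0, 0, 0, 0, 0, -1, 0, 0, 0, 0, 0, 0, -1, 0, 0, 0, 0, 0, 0, -1, -0.03, -0.4, 0, 0, 0, 0, -1, -0.03, -0.4, 0, 0, 0, 0, -1, -0.03, -0.4, 0, 0, 0, 0, -1, -0.03, -0.4, 0, 0, 0, 0, -1, 0, 0, 0, 0, 0, 0],
  newtons=50,
)

```text
t: 10.65
eef_pos: [0.5285, 0.1237, 0.0346]
tool_rot: [0.0, 0.731, 0.683, 0.0]
contact_force: [0.2, 2.0, 5.8]
gripper_width: 0.387
```

```bash
python3 look.py 5 0
```

```text
[0.5285 0.1237 0.0346] [2.000e-04 7.308e-01 6.826e-01 2.000e-04] [0.2 2.  5.8] 10.65
side 0.73 [356.2, 289.1, 111.2, 34.0]
side wedge_nose 0.97 [ 0.5242 -0.0476  0.    ]
side wedge_tail 0.69 [0.5273 0.1159 0.013 ]
top 0.65 [305.7, 216.9, 70.2, 21.4]
edge [0.5439 0.1032 0.02  ] [ 0.5356 -0.0417  0.006 ] -93.27
edge [0.5091 0.1019 0.02  ] [ 0.4995 -0.0426  0.006 ] -93.8
top wedge_nose 0.69 [ 0.5123 -0.0515  0.    ]
top wedge_tail 0.71 [0.5263 0.1197 0.013 ]
```

View pics/top5.png

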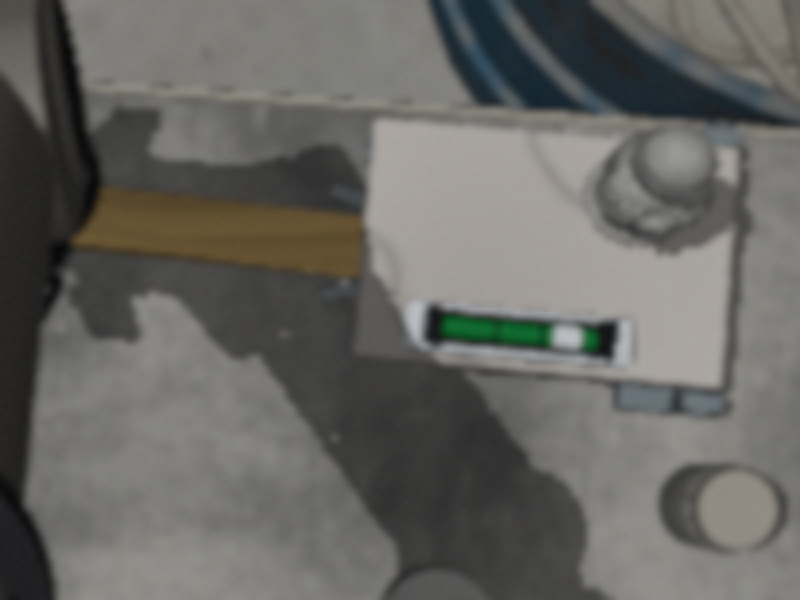

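View pics/side5.png

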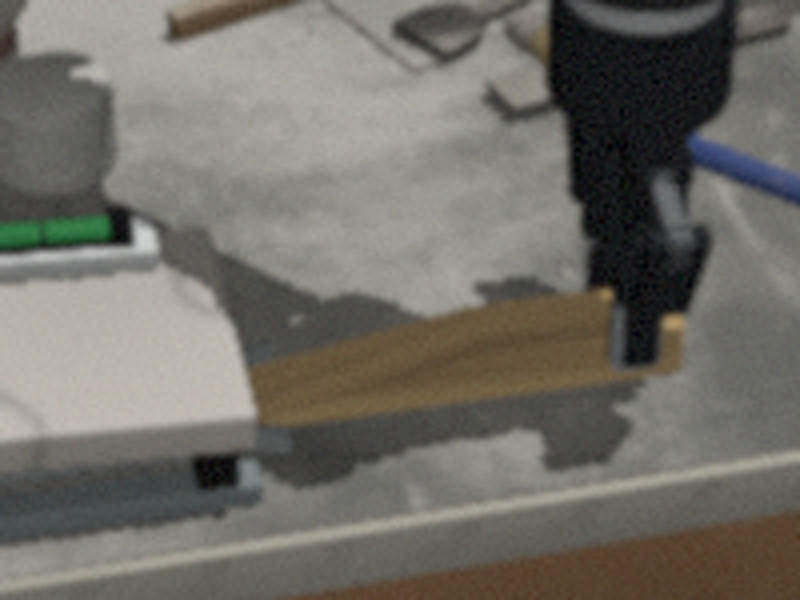

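Request:
move_arm(
  steps=[-1, -0.02, -0.3, 0, 0, 0, 0, -1, -0.02, -0.3, 0, 0, 0, 0, -1, -0.02, -0.3, 0, 0, 0, 0, -1, -0.02, -0.3, 0, 0, 0, 0, -1, -0.02, -0.3, 0, 0, 0, 0, -1, 0, 0, 0, 0, 0, 0],
)

```text
t: 11.65
eef_pos: [0.5275, 0.109, 0.0346]
tool_rot: [0.0, 0.731, 0.683, 0.0]
contact_force: [0.3, 2.9, 6.2]
gripper_width: 0.381
```

Request:
move_arm(
  steps=[-1, -0.02, -0.3, 0, 0, 0, 0, -1, -0.02, -0.3, 0, 0, 0, 0, -1, -0.02, -0.3, 0, 0, 0, 0, -1, -0.02, -0.3, 0, 0, 0, 0, -1, -0.02, -0.3, 0, 0, 0, 0, -1, 0, 0, 0, 0, 0, 0],
)

```text
t: 12.25
eef_pos: [0.5265, 0.094, 0.0346]
tool_rot: [0.0, 0.731, 0.683, 0.0]
contact_force: [0.2, 2.6, 6.2]
gripper_width: 0.385
```

Request:
move_arm(
  steps=[-1, -0.02, -0.3, 0, 0, 0, 0, -1, -0.02, -0.3, 0, 0, 0, 0, -1, -0.02, -0.3, 0, 0, 0, 0, -1, 0, 0, 0, 0, 0, 0],
)

```text
t: 12.65
eef_pos: [0.5259, 0.085, 0.0346]
tool_rot: [0.0, 0.731, 0.683, 0.0]
contact_force: [0.6, 2.7, 6.1]
gripper_width: 0.386
```

Request:
move_arm(
  steps=[-1, -0.02, -0.3, 0, 0, 0, 0, -1, -0.02, -0.3, 0, 0, 0, 0, -1, -0.02, -0.3, 0, 0, 0, 0, -1, 0, 0, 0, 0, 0, 0],
)

```text
t: 13.05
eef_pos: [0.5253, 0.076, 0.0346]
tool_rot: [0.0, 0.731, 0.683, 0.0]
contact_force: [0.4, 3.1, 6.4]
gripper_width: 0.381
```

```bash
cat > bub.py <<'E'
from h import *
import sys
def view(c,box,n):
    r=cams.read_camera(c);p=r['pixels'][:,:,::-1];x0,y0,w,h=box
    cv2.imwrite(f'pics/{n}.png',cv2.resize(p[y0:y0+h,x0:x0+w],None,fx=10,fy=10,interpolation=cv2.INTER_CUBIC))
    return r
n=sys.argv[1]
rt=view('top',(348,228,70,30),'bt'+n);rs=view('side',(215,245,75,30),'bs'+n)
# stand pose -> level location; sample along vial axis in top view
P=[ ]
im=rt['pixels'].astype(float)
g=(im[...,1]>1.5*im[...,0]+5)&(im[...,1]>1.5*im[...,2]+5)
g[:,:345]=0;g[:,420:]=0;g[:225]=0;g[260:]=0
ys,xs=np.nonzero(g);print('green px cols',xs.min(),xs.max(),'rows',ys.min(),ys.max())
pf=np.polyfit(xs,ys,1)
for c in np.arange(350,412,1):
    rr=np.polyval(pf,c);v=[cv2.remap(im[...,k].astype(np.float32),np.float32([[c]]),np.float32([[rr]]),cv2.INTER_LINEAR)[0,0] for k in range(3)]
    print(c,*[int(x) for x in v],end=' | ')
o=status.get_obs();print('\n',o['t'],o['eef_pos'].round(4),o['contact_force'].round(1))
E
python3 bub.py 0
```

```text
green px cols 360 399 rows 239 247
350 83 82 81 | 351 92 93 93 | 352 100 103 104 | 353 104 107 108 | 354 98 101 102 | 355 78 79 81 | 356 49 50 51 | 357 22 23 24 | 358 12 14 15 | 359 11 17 15 | 360 8 32 15 | 361 10 49 23 | 362 8 56 25 | 363 9 58 26 | 364 9 58 26 | 365 9 57 25 | 366 7 57 25 | 367 7 57 25 | 368 7 59 26 | 369 11 70 32 | 370 15 87 40 | 371 17 99 46 | 372 17 99 46 | 373 20 89 44 | 374 20 84 42 | 375 18 94 44 | 376 17 101 47 | 377 16 102 47 | 378 15 103 47 | 379 17 103 48 | 380 15 102 47 | 381 18 104 47 | 382 17 103 47 | 383 17 103 48 | 384 16 94 45 | 385 18 84 39 | 386 27 92 47 | 387 73 117 86 | 388 130 151 140 | 389 170 178 178 | 390 183 186 191 | 391 184 187 192 | 392 185 188 193 | 393 185 188 192 | 394 167 176 175 | 395 121 145 132 | 396 65 114 79 | 397 24 101 49 | 398 16 91 41 | 399 18 62 32 | 400 22 32 26 | 401 23 22 25 | 402 30 29 32 | 403 68 70 72 | 404 126 129 131 | 405 166 169 172 | 406 178 182 184 | 407 163 166 169 | 408 142 142 142 | 409 155 151 148 | 410 167 163 159 | 411 169 165 160 | 
 13.15 [0.5253 0.076  0.0346] [0.4 3.1 6. ]
```

View pics/bt0.png

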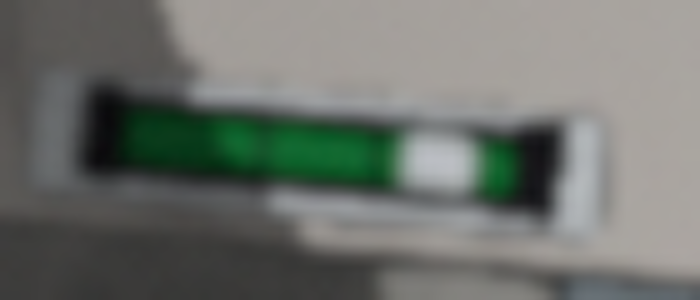

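View pics/bs0.png

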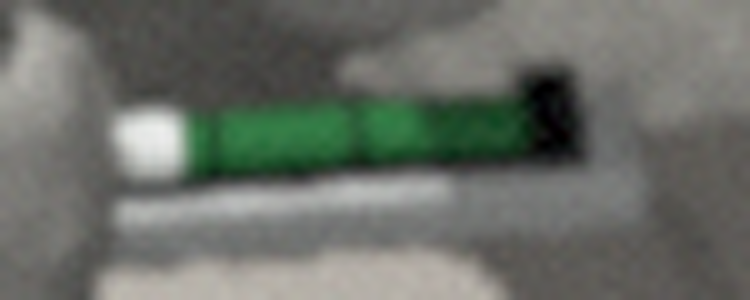

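```bash
cat > b.py <<'E'
from h import *
import sys
o=status.get_obs();print(o['t'],o['eef_pos'].round(4),o['contact_force'].round(1))
def prof(c,col0,col1,rb):
    r=cams.read_camera(c);im=r['pixels'].astype(np.float32)
    g=(im[...,1]>1.5*im[...,0]+5)&(im[...,1]>1.5*im[...,2]+5);m=np.zeros_like(g);m[rb[0]:rb[1],col0:col1]=1;g&=m
    ys,xs=np.nonzero(g);pf=np.polyfit(xs,ys,1)
    t=np.arange(xs.min()-6,xs.max()+12,.1).astype(np.float32)
    acc=0
    for d in (-1,0,1):
        acc=acc+cv2.remap(im,t[None],np.polyval(pf,t).astype(np.float32)[None]+d,cv2.INTER_LINEAR)[0]/3
    w=acc[:,0];br=w>.5*w[(t>xs.min())&(t<xs.max())].max() if c=='top' else w>90
    return r,t,acc
r,t,a=prof('top',345,420,(225,260))
w=a[:,0];s=(t>361)&(t<398.5);hw=(w>95)&s
if hw.any():
    l,h=t[hw].min(),t[hw].max();print('top bubble',l,h,'mm from mid 379.6:',((l+h)/2-379.6)*24/11)
r,t,a=prof('side',215,290,(240,280))
np.set_printoptions(linewidth=200)
print('side cols',t[::10].astype(int)[[0,-1]]);print('R',a[::10,0].astype(int));print('G',a[::10,1].astype(int))
p=r['pixels'][:,:,::-1];cv2.imwrite(f'pics/b{sys.argv[1]}.png',cv2.resize(p[225:345,170:330],None,fx=5,fy=5,interpolation=cv2.INTER_CUBIC))
E
python3 b.py 1
```

```text
13.15 [0.5253 0.076  0.0346] [0.4 3.1 6. ]
top bubble 387.5 395.3 mm from mid 379.6: 25.745428
side cols [228 279]
R [209 217 221 221 201 134  61  42  34  46  46  49  47  45  46  48  48  48  49  46  46  42  36  40  46  48  50  47  45  35  28  30  27  29  28  27  32  27  27  18   8  11  13  15  36  70  98 105 104
 103 106 113]
G [211 219 223 222 208 159 116 101  83 104 114 116 114 113 112 113 114 115 115 112 113 102  84  92 110 115 116 113 107  90  73  75  71  72  73  72  75  72  67  45  21  10  11  13  37  71 100 106 106
 103 105 111]
```

Request:
move_arm(
  steps=[-1, -0.02, -0.3, 0, 0, 0, 0, -1, -0.02, -0.3, 0, 0, 0, 0, -1, -0.01, -0.2, 0, 0, 0, 0, -1, -0.01, -0.2, 0, 0, 0, 0, -1, 0, 0, 0, 0, 0, 0],
)

```text
t: 13.75
eef_pos: [0.5247, 0.0663, 0.0346]
tool_rot: [0.0, 0.731, 0.683, 0.0]
contact_force: [-0.3, 3.2, 6.7]
gripper_width: 0.38
```

Request:
move_arm(
  steps=[-1, -0.02, -0.2, 0, 0, 0, 0, -1, -0.01, -0.2, 0, 0, 0, 0, -1, -0.01, -0.2, 0, 0, 0, 0, -1, -0.01, -0.2, 0, 0, 0, 0, -1, 0, 0, 0, 0, 0, 0],
)

```text
t: 14.25
eef_pos: [0.5244, 0.0627, 0.0346]
tool_rot: [-0.001, 0.729, 0.684, 0.002]
contact_force: [-0.2, 14.1, 3.4]
gripper_width: 0.384
```

```bash
python3 b.py 2; python3 look.py 6 0|head -3
```

```text
14.25 [0.5244 0.0627 0.0346] [-0.2 14.1  3.4]
top bubble 387.1 395.2 mm from mid 379.6: 25.20004
side cols [229 278]
R [215 219 220 207 154  84  44  35  42  46  48  49  46  46  46  49  48  45  44  45  36  27  22  28  28  30  30  31  25  30  25  29  27  25  29  28  31  26  19  12   8   9   9  38  72  97 105 102 102
 105]
G [218 221 222 214 176 130 102  84 102 114 115 115 113 112 112 113 114 110 110 108  90  63  59  70  72  74  74  73  71  74  71  73  71  71  74  72  73  65  43  20   8   5  10  38  71  98 107 104 103
 104]
[0.5244 0.0626 0.0346] [-0.0013  0.7293  0.6841  0.0019] [ 0.3 14.4  4.6] 14.35
side 0.58 [337.1, 290.3, 74.0, 27.2]
side wedge_tail 0.67 [0.5261 0.0561 0.013 ]
```

View pics/top6.png

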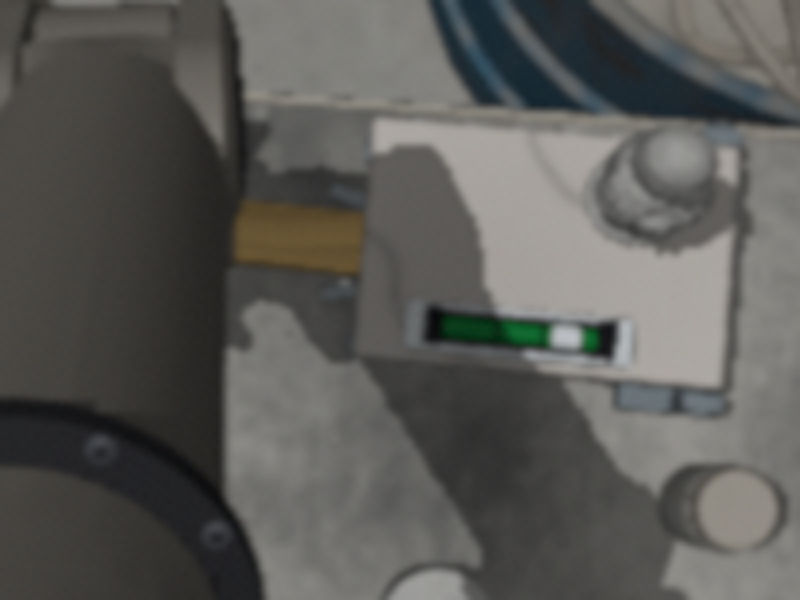

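View pics/side6.png

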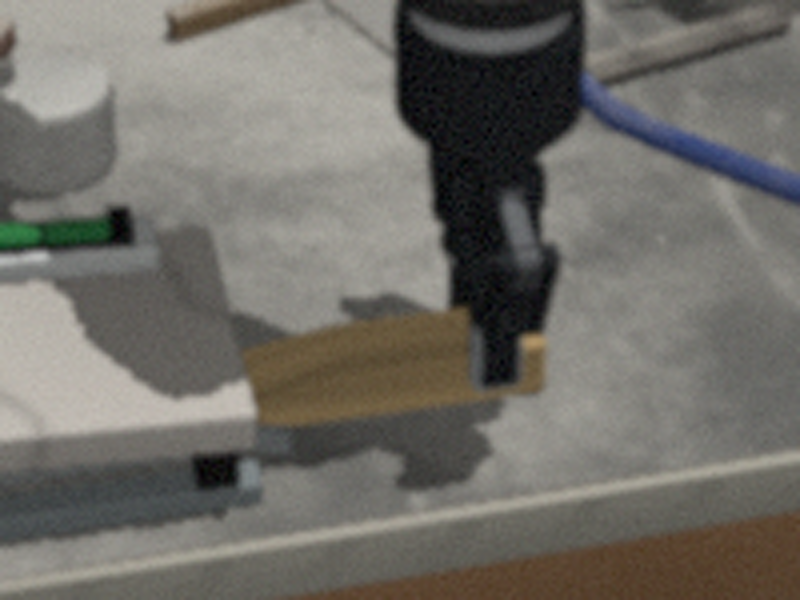

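Request:
move_arm(
  steps=[-1, -0.01, -0.2, 0, 0, 0, 0, -1, -0.01, -0.2, 0, 0, 0, 0, -1, 0, 0, 0, 0, 0, 0],
)

```text
t: 15.05
eef_pos: [0.5242, 0.0587, 0.0346]
tool_rot: [-0.001, 0.729, 0.684, 0.002]
contact_force: [0.9, 14.0, 3.7]
gripper_width: 0.382
```

Request:
move_arm(
  steps=[-1, -0.02, -0.2, 0, 0, 0, 0, -1, -0.01, -0.2, 0, 0, 0, 0, -1, 0, 0, 0, 0, 0, 0],
)

```text
t: 15.35
eef_pos: [0.524, 0.0546, 0.0346]
tool_rot: [-0.001, 0.729, 0.684, 0.002]
contact_force: [1.2, 13.8, 4.1]
gripper_width: 0.384
```

```bash
python3 b.py 3
```

```text
15.35 [0.524  0.0546 0.0346] [ 1.2 13.8  4.1]
top bubble 385.4 393.3 mm from mid 379.6: 21.272661
side cols [231 278]
R [214 215 215 209 169 100  48  43  45  46  46  47  45  42  34  27  33  29  26  26  24  31  27  31  27  29  32  30  32  27  26  32  31  26  31  24  18  12   7  10  15  44  78 101 105 101 102 101]
G [218 217 217 213 170 114 102 112 112 113 114 112 111 104  87  73  74  73  64  55  63  74  73  73  71  73  74  73  73  72  71  75  75  72  74  64  41  18   3  14  17  44  80 101 107 103 103 100]
```

Request:
move_arm(
  steps=[-1, -0.01, -0.2, 0, 0, 0, 0, -1, -0.02, -0.2, 0, 0, 0, 0, -1, -0.01, -0.2, 0, 0, 0, 0, -1, -0.01, -0.2, 0, 0, 0, 0, -1, -0.01, -0.2, 0, 0, 0, 0, -1, 0, 0, 0, 0, 0, 0],
)

```text
t: 16.05
eef_pos: [0.5235, 0.0446, 0.0346]
tool_rot: [-0.001, 0.729, 0.684, 0.002]
contact_force: [1.4, 14.7, 4.2]
gripper_width: 0.385
```

Request:
move_arm(
  steps=[-1, -0.01, -0.2, 0, 0, 0, 0, -1, -0.02, -0.2, 0, 0, 0, 0, -1, -0.01, -0.2, 0, 0, 0, 0, -1, -0.01, -0.2, 0, 0, 0, 0, -1, -0.01, -0.2, 0, 0, 0, 0, -1, 0, 0, 0, 0, 0, 0],
)

```text
t: 16.65
eef_pos: [0.5229, 0.0345, 0.0346]
tool_rot: [-0.001, 0.729, 0.684, 0.002]
contact_force: [0.3, 12.8, 3.7]
gripper_width: 0.384
```

```bash
python3 b.py 4
```

```text
16.65 [0.5229 0.0345 0.0346] [ 0.3 12.8  3.7]
top bubble 382.3 387.7 mm from mid 379.6: 11.781805
side cols [220 278]
R [106 101 102 105 104  82  58  46  47  43  42  60 115 168 170 149 140 140 140 139 125  96  54  32  29  29  30  28  23  27  22  29  28  28  34  28  27  29  28  31  27  27  29  30  28  28  19   7  10
  16  13  30  68  95 105 103 103 106 108]
G [105 102 101 104 112 111 112 110 111 110 109 112 141 176 171 151 142 142 141 142 129 109  84  75  72  73  74  73  66  55  56  68  74  73  76  72  71  73  74  75  72  71  73  72  72  69  48  19  10
  14  11  31  68  98 106 104 106 106 108]
```

View pics/b4.png

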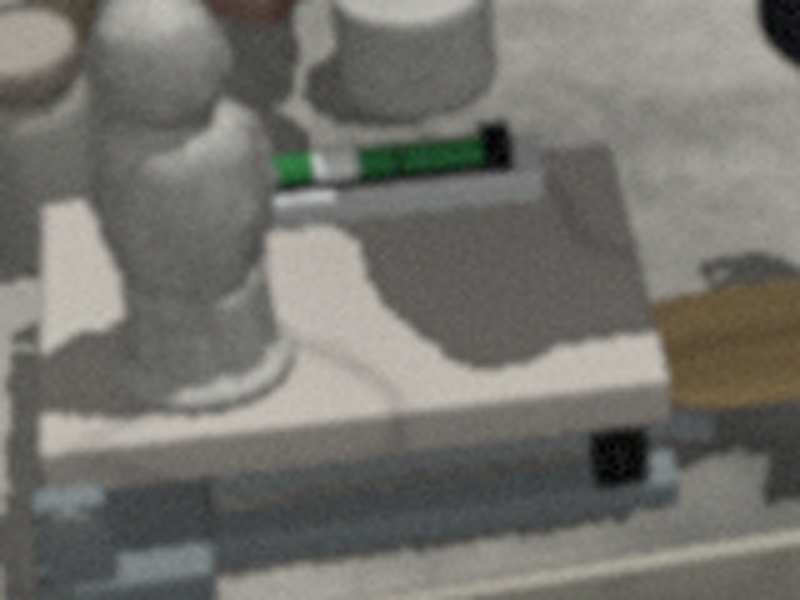

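Request:
move_arm(
  steps=[-1, -0.01, -0.2, 0, 0, 0, 0, -1, -0.02, -0.2, 0, 0, 0, 0, -1, -0.01, -0.2, 0, 0, 0, 0, -1, -0.01, -0.2, 0, 0, 0, 0, -1, -0.01, -0.2, 0, 0, 0, 0, -1, -0.01, -0.2, 0, 0, 0, 0, -1, 0, 0, 0, 0, 0, 0],
)

```text
t: 17.45
eef_pos: [0.5222, 0.0225, 0.0346]
tool_rot: [-0.001, 0.729, 0.684, 0.002]
contact_force: [0.8, 13.6, 4.3]
gripper_width: 0.379
```

```bash
python3 b.py 5; python3 bub.py 5 | grep -v '|'
```

```text
17.45 [0.5222 0.0225 0.0346] [ 0.8 13.6  4.3]
top bubble 379.5 384.9 mm from mid 379.6: 5.6727405
side cols [219 277]
R [108 106 102 107 108  91  62  45  39  32  25  30  28  30  28  27  64 110 136 143 142 143 140 140 137 118  73  33  25  31  18  33  30  27  30  31  31  30  34  27  29  28  29  27  27  26  22  18  12
   9   8  18  45  79  97 106 104 103 105]
G [107 104 102 104 110 112 110 108 101  86  75  74  73  75  70  60  78 116 140 144 143 144 143 141 139 124  92  73  72  66  53  67  74  72  75  74  76  74  77  74  73  72  74  73  73  72  64  41  15
   6   5  18  46  80 100 107 106 105 105]
green px cols 361 400 rows 239 247
 17.65 [0.5222 0.0224 0.0346] [ 0.3 14.3  4.1]
```

View pics/bs5.png

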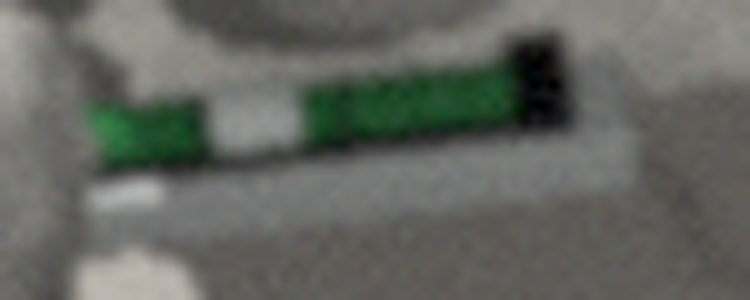

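View pics/bt5.png

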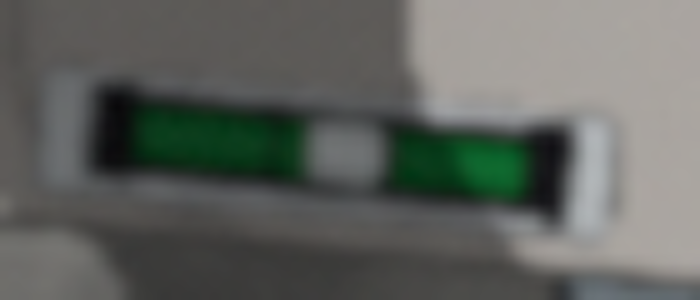

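View pics/b5.png

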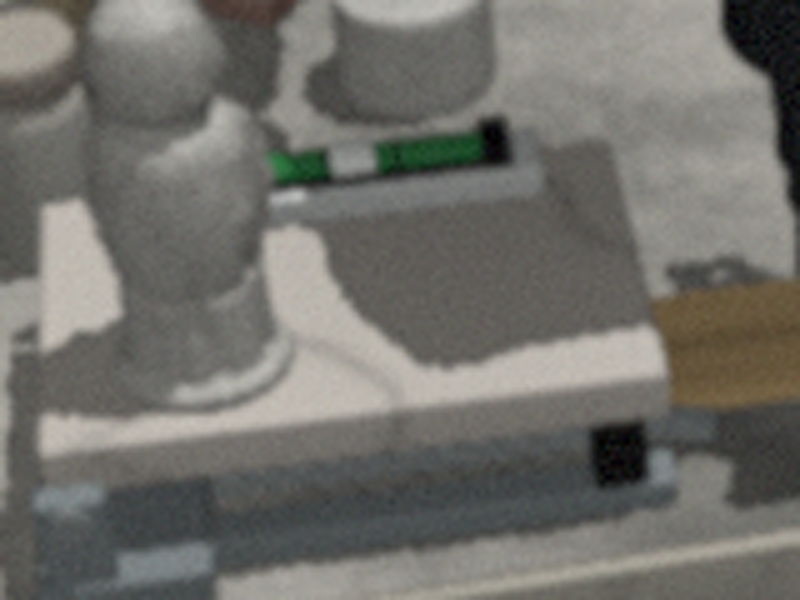

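Request:
move_arm(
  steps=[-1, -0.01, -0.1, 0, 0, 0, 0, -1, -0.01, -0.1, 0, 0, 0, 0, -1, -0.01, -0.1, 0, 0, 0, 0, -1, 0, -0.1, 0, 0, 0, 0, -1, 0, -0.1, 0, 0, 0, 0, -1, 0, 0, 0, 0, 0, 0],
)

```text
t: 18.25
eef_pos: [0.5219, 0.018, 0.0346]
tool_rot: [-0.001, 0.729, 0.684, 0.002]
contact_force: [0.4, 15.2, 4.2]
gripper_width: 0.385
```

```bash
python3 b.py 6; python3 bub.py 6 | grep -v '|'
```

```text
18.25 [0.5219 0.018  0.0346] [ 0.4 15.2  4.2]
top bubble 378.5 384.0 mm from mid 379.6: 3.5999868
side cols [219 277]
R [107 105 103 108 105  83  51  42  26  31  31  29  28  31  25  26  20  54  99 130 139 142 140 138 141 137 125  84  41  28  22  21  30  30  32  31  26  28  33  24  29  28  30  28  28  30  23  21  14
   1  13  22  48  80 101 105 104 103 112]
G [107 103 103 109 111 111 102  95  78  75  74  73  73  74  67  57  53  81 114 136 141 145 142 141 143 139 130 102  75  64  55  64  75  73  75  74  72  73  76  70  73  74  73  72  73  75  62  43  18
   1  11  23  48  83 101 106 107 104 112]
green px cols 361 400 rows 239 247
 18.45 [0.5219 0.0179 0.0346] [ 0.5 15.2  4.8]
```

View pics/bs6.png

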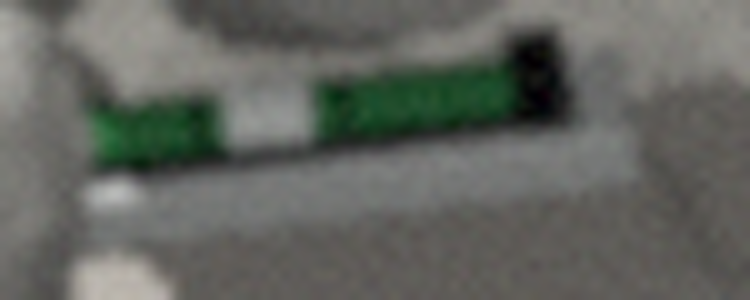

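View pics/bt6.png

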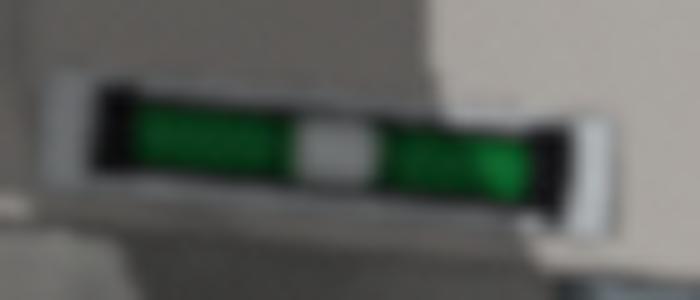

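Request:
move_arm(
  steps=[-1, 0, -0.1, 0, 0, 0, 0, -1, 0, 0, 0, 0, 0, 0, 0, 0, 0, 0, 0, 0, 0, 0.1, 0, 0, 0, 0, 0, 0, 0.1, 0, 0, 0, 0, 0, 0, 0.1, 0, 0, 0, 0, 0, 0],
)

```text
t: 19.05
eef_pos: [0.5208, 0.0112, 0.034]
tool_rot: [0.0, 0.731, 0.682, -0.001]
contact_force: [0.3, -0.3, -0.2]
gripper_width: 0.548
```

Request:
move_arm(
  steps=[0.1, 0, 0, 0.5, 0, 0, 0, 0.1, 0, 0, 1, 0, 0, 0, 0.1, 0, 0, 2, 0, 0, 0, 0.1, 0, 0.5, 3, 0, 0, 0, 0.1, 0, 2, 4, 0, 0, 0, 0.1, 0, 3, 3, 0, 0, 0, 0.1, 0, 3, 3, 0, 0, 0, 0.1, 0, 4, 2, 0, 0, 0],
)

```text
t: 19.85
eef_pos: [0.522, 0.137, 0.2227]
tool_rot: [0.001, 0.732, 0.682, 0.001]
contact_force: [0.8, 0.1, -0.7]
gripper_width: 0.548
```

Request:
move_arm(
  steps=[0.1, 0, 4, 0, 0, 0, 0, 0.1, 0, 4, 0, 0, 0, 0, 0.1, 0, 4, 0, 0, 0, 0, 0.1, 0, 4, 0, 0, 0, 0, 0.1, 0, 3, 0, 0, 0, 0, 0.1, 0, 0, 0, 0, 0, 0],
)

```text
t: 20.45
eef_pos: [0.5196, 0.3331, 0.22]
tool_rot: [-0.001, 0.728, 0.685, 0.001]
contact_force: [-0.8, 0.7, 0.2]
gripper_width: 0.551
```

```bash
python3 b.py 7; python3 bub.py 7 | grep -v '|'; python3 look.py 7 0
```

```text
20.45 [0.5196 0.3331 0.22  ] [-0.8  0.7  0.2]
top bubble 377.1 384.8 mm from mid 379.6: 2.945468
side cols [219 277]
R [105 103 103 107 102  79  51  41  44  40  42  43  44  43  43  33  33  59 116 171 194 195 199 200 205 207 192 142  73  39  36  40  44  46  48  46  45  45  47  44  43  47  47  49  47  45  38  26  14
  22  22  44 106 166 196 197 193 176 131]
G [103 101 101 107 110 108 106 103 107 104 105 107 106 105 100  79  78 105 140 180 197 197 201 202 207 209 199 163 118  92  82  99 110 111 112 110 111 112 112 111 110 113 113 112 115 111  95  58  19
  14  19  44 109 169 198 199 196 176 134]
green px cols 361 400 rows 239 247
 20.65 [0.5216 0.3256 0.2197] [-0.1 -0.6  0.2]
[0.5216 0.3256 0.2197] [ 4.000e-04  7.312e-01  6.822e-01 -2.000e-04] [-0.1 -0.6  0.2] 20.65
side 0.61 [323.7, 292.8, 51.4, 28.7]
side wedge_nose 0.58 [0.5016 0.0232 0.    ]
side wedge_tail 0.7 [0.5196 0.014  0.013 ]
top 0.87 [320.1, 219.4, 38.2, 22.1]
edge [0.5428 0.032  0.02  ] [ 0.5378 -0.0417  0.006 ] -93.93
edge [0.5039 0.0309 0.02  ] [ 0.5006 -0.0425  0.006 ] -92.57
```

View pics/bs7.png

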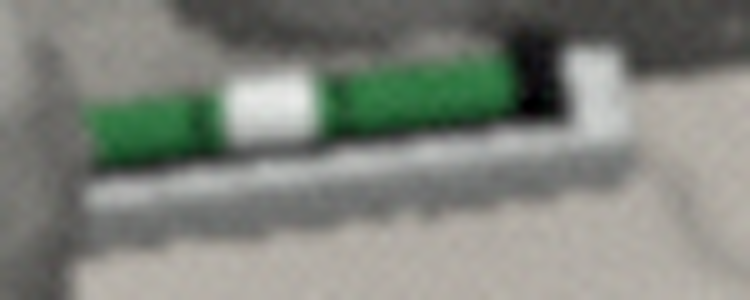

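View pics/bt7.png

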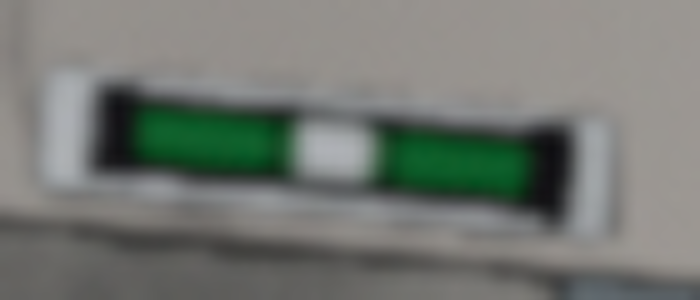

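View pics/side7.png

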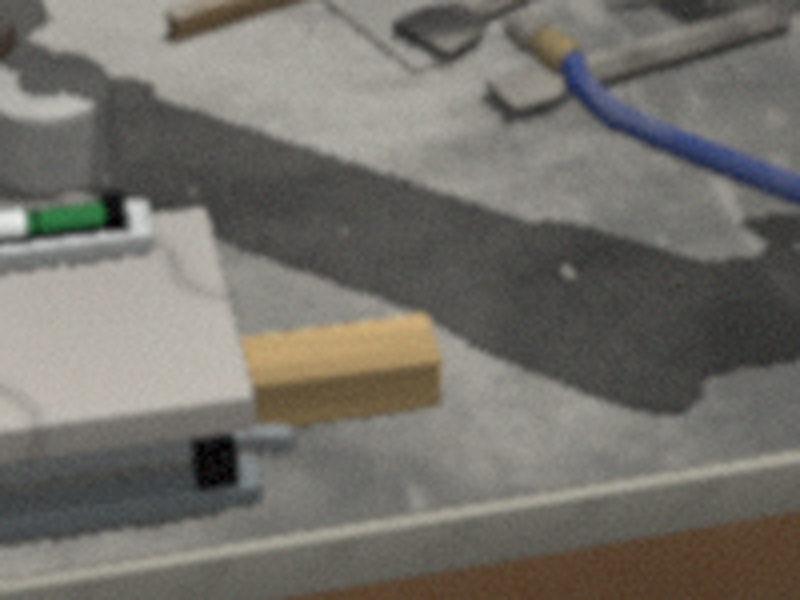

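View pics/top7.png

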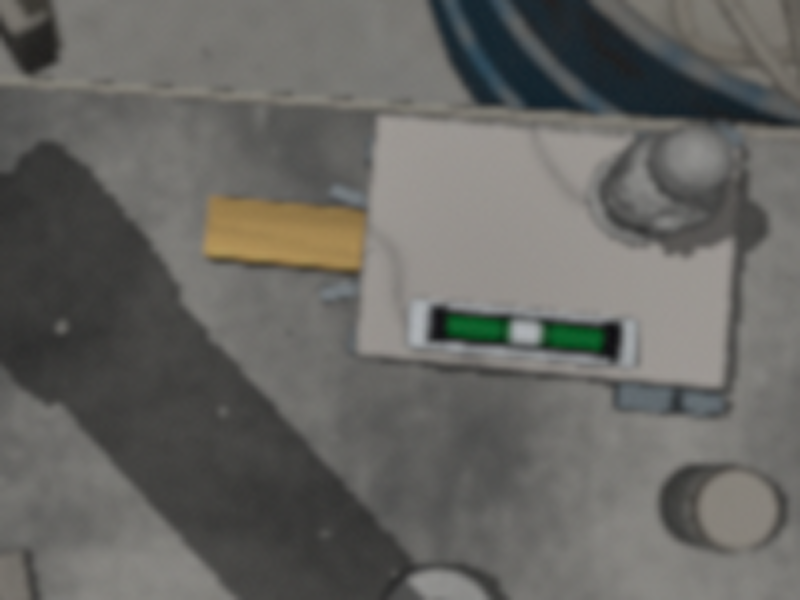

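Request:
move_arm(
  steps=[0.1, 0, 0, 0, 0, 0, 0, 0.1, 0, 0, 0, 0, 0, 0, 0.1, 0, 0, 0, 0, 0, 0],
)

```text
t: 21.35
eef_pos: [0.5212, 0.3274, 0.2193]
tool_rot: [-0.0, 0.73, 0.683, -0.0]
contact_force: [-0.6, 0.1, 0.3]
gripper_width: 0.548
```

```bash
python3 b.py 8|head -2; python3 -c "
from station import order;print(order.hand_in())"
```

```text
21.35 [0.5212 0.3274 0.2193] [-0.6  0.1  0.3]
top bubble 377.1 384.8 mm from mid 379.6: 2.945468
the job is handed in; nothing more can be done
None
```

I gripped the wedge by its tail, laid it flat with the nose in the lane's mouth, and pushed it about 45 mm after it met the foot, at 13–15 N. Then I let go, drew the arm clear and handed the job in at about 21.5 s.

- **Bubble:** after the release it sits between its two lines. The side camera puts it about 0–0.5 mm from the middle, on the low side. The top camera agrees when measured against the lines as they now appear. My top-camera script's +2.9 mm does not, because it used the line position from before the plate was raised.
- **Never past level:** no reading during the push showed the plate past level.
- **Wedge:** it stayed straight and centred in the lane after the release.
- **Surroundings:** the last top picture shows the jar where it was. I did not check the wax block again at the end, but the arm did not go down near it. I saw no contact of the robot with the stand or plate.
- **At the release:** the tool sprang about 7 mm forward as the fingers opened. The bubble moved less than 1 mm from its last reading, and the final 1 mm push came in between.

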